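# Put the two order handhelds on charge

### The job

Put both handhelds back on charge: stand the slim one in the rear slot of the dock first, then the chunky one in the front slot, each with its contact end down on the slot's seat and its screen facing the front of the dock, lowered all the way onto the seat before you let go. Switch the dock on with its rocker, and leave the milk jug, the tamper, the stirrer cup and the tip jar where they stand.

Things in the scene. Friction and masses are not known exactly. Their poses are not given: they have to be found in the camera images.
- slim: Slim black order handheld, 138 x 62 x 14 mm, 0.17 kg, lying screen up, pointing away from the robot within 25 deg. Origin: centre of its underside; x along its length from contact end (-x, three brass dots) to head end, z out of the screen. Grip across the 62 mm width, e.g. 31 mm from the origin toward the head; so held, the tool may lean along its length, one way to pick, the other to place
- slim_foot (a point): centre of the slim handheld's contact end face (69 mm from the origin along its -x, at mid thickness); the axes are the handheld's own
- slim_screen (a point): point on the slim handheld's screen face, straight over its origin (14 mm along its z)
- chunky: Chunky black payment handheld with small screen and keypad, 112 x 58 x 21 mm, 0.22 kg, lying screen up like the slim one. Origin: centre of its underside; x along its 112 mm length from the contact end (-x, keypad end) to the head end, y across its width, z out of the screen. Grip across the 58 mm width, e.g. 26 mm from the origin toward the head
- chunky_foot (a point): centre of the chunky handheld's contact end face (56 mm from the origin along its -x, at mid thickness)
- chunky_screen (a point): point on the chunky handheld's screen face, straight over its origin (21 mm along its z)
- dock: Grey charging dock, fixed; base 215 x 128 mm, 26 mm high, highest part 110 mm. Origin on the worktop; x from the front apron (edge 130 mm before the origin, turned to the robot within 17 deg) to the back (85 mm behind), y left. Two slots, one behind the other, lean back 35 deg from vertical; the hand comes from the front, so a handheld in the front slot bars the way to the rear one
- rear_bay: Rear slot, for the slim one. Origin: centre of its seat (floor), 50 mm over the worktop; z up along the slot, leaning back 35 deg from vertical; x square to it, to the back and down; y as the dock. Inside 18 (x) by 68 mm (y); along z: lip 31, cheeks 39 mm high, flared; backrest 78 mm high. Seated: handheld's x along this z, screen to this -x, foot on the seat
- front_bay: Front slot, for the chunky handheld. Origin: centre of its seat, 68 mm nearer the front than the rear one, 34 mm over the worktop; axes as for the rear slot. Inside 25 mm thick (x) by 64 mm wide (y); front lip 31 mm and side cheeks 39 mm high along z, with flared mouths; backrest 64 mm high. Seated as in the rear slot
- rocker (a joint): black rocker switch, 40 x 22 mm, on the right of the dock's front apron, rad: 0 = off (its end nearest the slots stands up), 0.4 = on (that end pressed fully down). It takes about 2 to 3 N on that end and stays where it is put
- rocker_on_end (a point): point on top of the rocker's end nearest the slots, where to press straight down, 41 mm over the worktop when off; it goes down 6 mm to on; the rocker's hinge runs along the dock's y, 14 mm nearer the front
- milk_jug: bystander: small steel milk jug, 80 x 74 x 76 mm, origin under its centre
- tamper: bystander: coffee tamper with a wooden handle, 58 mm across, 83 mm high, origin under its centre
- stirrer_cup: bystander: black cup of wooden stirrers, 64 mm across, 142 mm high, origin under its centre
- tip_jar: bystander: glass jar with coins, 69 mm across, 92 mm high, origin under its centre

How it is judged (in metres and radians):
On the way, in this order (a step that is already met when the one before it is completed fails the run):
1. the slim handheld's foot is lowered to within 8 mm of the rear slot's seat while the fingers still hold it (distance between slim_foot and rear_bay below 0.008 m and contact force between the fingers and slim above 1 N), for 0.05 s.
2. then the chunky handheld's foot is lowered to within 8 mm of the front slot's seat while the fingers still hold it (distance between chunky_foot and front_bay below 0.008 m and contact force between the fingers and chunky above 1 N), for 0.05 s.
At the end, for the whole second after the job is handed in: Both handhelds stand at rest in their own slots (slim: rear, chunky: front), the contact end within 4 mm of the seat along the slot and within 7 mm of the seat's centre, in line with the slot within 0.12 rad, screen to the front; the rocker is past 0.3 rad toward on (distance between slim_foot and rear_bay below 0.007 m and z of slim_foot in the frame of rear_bay below 0.004 m and angle between the x axis of slim and the z axis of rear_bay, either way round below 0.12 rad and x of slim_screen in the frame of rear_bay below 0 m and distance between chunky_foot and front_bay below 0.007 m and z of chunky_foot in the frame of front_bay below 0.004 m and angle between the x axis of chunky and the z axis of front_bay, either way round below 0.12 rad and x of chunky_screen in the frame of front_bay below 0 m and value of joint rocker above 0.3 rad and linear speed of each of slim, chunky below 0.02 m/s); the robot touches nothing.
It fails at once if the milk jug, tamper, stirrer cup or tip jar is moved by more than 20 mm (distance of any of milk_jug, tamper, stirrer_cup, tip_jar from where it was at the start of the episode above 0.02 m).
It also fails if it takes over 72 s, if anything falls off the work surface, if the arm or the gripper's body presses on something with over 40 N, if the wrist force passes 120 N, or if a joint passes its speed limit or range.

### The arm

A 6-joint arm with a two-finger parallel gripper is mounted at the origin on a cart in front of the work surface, level with it; the furniture and walls round the work are solid. World frame = base frame: x ahead of the robot, y to its left, z up, the work surface at z = 0. Lengths are in m, angles in degrees, forces in N, time in s.
With the tool pointing down it reaches from about 0.3 to 0.875 m from the base axis. Payload 6.4 kg.
Tool frame: the origin (TCP) lies midway between the tips of the shut fingers; the grasp point (between the pads) lies behind it (ctrl.grip_depth is the z of the grasp point in the tool frame, in m); z points along the fingers, y is the line along which they close (so a half turn about z gives the same grasp; the last joint's range is limited). The gripper opens to 88 mm and grips with 3 to 60 N. Pads are 18 mm wide; open, the fingers measure 123 mm over their backs; the gripper's body (75 mm by 187 mm) begins 45 mm behind the grasp point.
Start: joints at [65.472, 10.359, 92.074, -0, 77.567, -11.82], TCP at [0.126, 0.561, 0.239] pointing down, gripper open.
Joint ranges: [-171.53, 171.53], [-51.25, 118.39], [17.06, 147.69], [-65.23, 245.23], [0, 150.52], [-178.68, 178.68]. Speed limits (degrees/s): [147.25, 147.25, 172.46, 180, 180, 180].

### API

Orientations are given as a 3x3 rotation matrix whose columns are the frame's x, y, z axes.
In Python, from station import ctrl gives the robot as it stands.
- The arm moves only by the shell command python3 drive.py 'ROWS' [OPENING] [FORCE]. ROWS is a JSON list of rows, 1 to 10 of them, each of 6 numbers: dx, dy, dz in m, then a rotation vector rx, ry, rz in degrees; each row is the pose to reach, as a shift and turn from the pose commanded when the command began, along the tool's axes at that moment; what a row does not reach only later rows make up. A row lasts 1/10 s, in which the tool goes at most 0.05 m and 8.59 degrees, less where a joint would pass 70% of its speed; a pose out of reach is approached as far as the arm can. OPENING is the finger opening in m, set as the command begins (- or left out keeps the last). The fingers move at their own pace and stop on an object; FORCE is the grip in N (left out, the last holds). Time passes only in rows, so rows that do not move let the fingers close. It prints the time, the measured TCP pose, the force, the opening and the grip force at its end.
- ctrl.read_state(): the state, without advancing time (a new reading comes with each control period).
- ctrl.read_camera(name): name is "scene" or "top"; returns a dict with "color" (384x512x3 uint8, red, green, blue), "fx", "fy", "cx", "cy" (pixels), "view" (4x4, takes a point from world to camera coordinates). Camera axes: x right, y down, z forward; pixel columns grow to the right and rows downward; lengths in m; the calibration is good to about 2 mm. A picture is of the moment at which its call begins. There is no depth.
- ctrl.job_done(): hands the job in; it is judged then, once.
The state is a dict: "time": time; "joints": joint angles; "dq": joint speeds; "joint_torque": joint torques, N m; "position": TCP position; "orientation": TCP orientation; "force": force on the tool from outside, world axes, zero at the start; "ft_torque": the same for the moment, N m; "opening": finger opening in m; "grip_force": force on a finger pad.
Only numpy, scipy, OpenCV 4.12 (cv2) and the standard library are available. Lean on these libraries where they do the work, as an engineer would, in place of code of your own. Each camera call takes 0.05 s, during which the arm holds its last target. There are 200 camera calls.

## Working session

There is one attempt and no reset: what is moved stays moved. The work goes in short steps, Python scripts to look and compute and a shell command to move; the robot and the scene stay as the last step left them, time stands still between calls to the robot, and variables do not carry over. Pictures are saved under pics/ and viewed, at most 10 in all, crops included, and the job is handed in when it is done.

```bash
ls; mkdir -p pics; python3 - <<'E'
from station import ctrl
import cv2,numpy as np
np.set_printoptions(precision=4,suppress=True)
for n in("scene","top"):
    c=ctrl.read_camera(n); cv2.imwrite(f"pics/{n}0.png",c["color"][...,::-1]); np.savez(f"pics/{n}0.npz",**c)
    print(n,c["fx"],c["fy"],c["cx"],c["cy"]);print(c["view"], -c["view"][:3,:3].T@c["view"][:3,3])
print(ctrl.grip_depth,ctrl.read_state())
E
```

```text
drive.py
pics
station.py
scene 473.56769516749506 473.56769516749506 248.068674374062 191.90886124549056
[[ 0.9104 -0.4131  0.0223 -0.4713]
 [-0.1949 -0.476  -0.8576  0.1593]
 [ 0.3648  0.7764 -0.5139  1.2707]
 [ 0.      0.      0.      1.    ]] [-0.0035 -1.1054  0.8002]
top 431.23221229001564 431.23221229001564 264.5772195009064 189.09899900204033
[[ 0.0975 -0.9952  0.0021 -0.028 ]
 [-0.975  -0.0959 -0.2004  0.5379]
 [ 0.1996  0.0174 -0.9797  1.2649]
 [ 0.      0.      0.      1.    ]] [0.2747 0.0016 1.3471]
-0.0187 {'time': 0.1, 'joints': array([ 65.4744,  10.3948,  92.1246,  -0.0029,  77.5696, -11.8206]), 'dq': array([ 0.0824, -0.0632, -0.2292,  0.0212,  0.0326, -0.0514]), 'joint_torque': array([  0.0008, -43.4816, -34.2693,   0.0704,   0.0341,  -0.    ]), 'position': array([0.1263, 0.5605, 0.2379]), 'orientation': array([[-0.9755,  0.2199, -0.0006],
       [ 0.2199,  0.9755, -0.0014],
       [ 0.0003, -0.0015, -1.    ]]), 'force': array([-0.2623, -0.3844,  0.4339]), 'ft_torque': array([-0.024 ,  0.0187,  0.0352]), 'grip_force': 0.0, 'opening': 0.08804063553490757}
```
View pics/scene0.png

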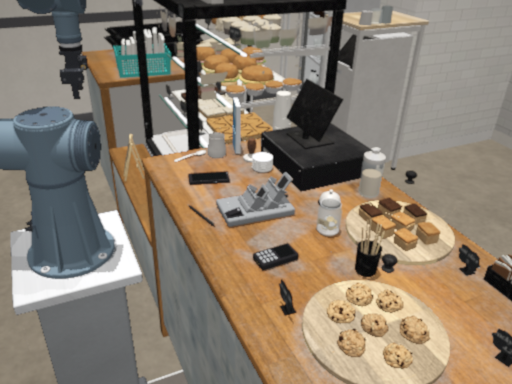

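View pics/top0.png

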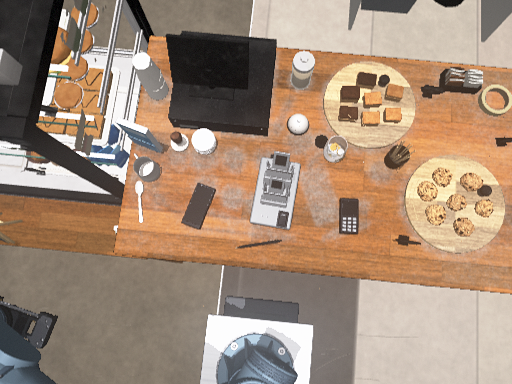

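The top view shows the slim handheld at about (199,206), the dock at (275,190) with its rocker at (284,218), and the chunky handheld at (348,216). In the scene view they are at (209,178), (256,203) and (275,257). Next I'll enlarge both.

```bash
python3 - <<'E'
import cv2,numpy as np
t=cv2.imread("pics/top0.png");s=cv2.imread("pics/scene0.png")
r=lambda im,x,y,w,h,k:cv2.resize(im[y:y+h,x:x+w],None,fx=k,fy=k,interpolation=cv2.INTER_CUBIC)
a=r(t,175,145,200,100,4);b=r(s,180,160,133,50*2+15,5)[:, :665]
cv2.imwrite("pics/c1.png",a);cv2.imwrite("pics/c2.png",b)
E
```

View pics/c1.png

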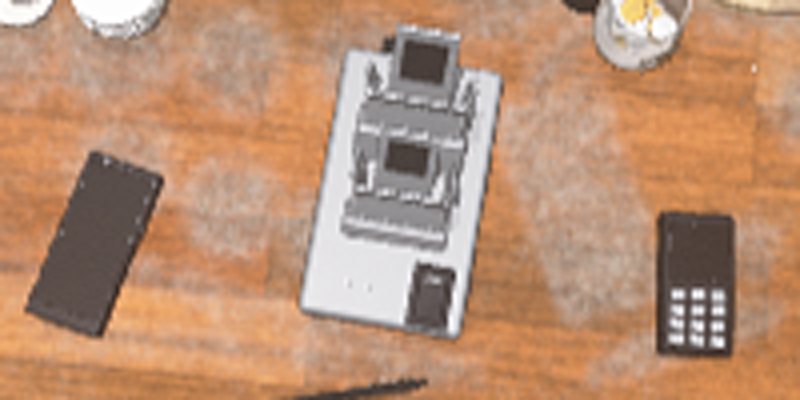

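View pics/c2.png

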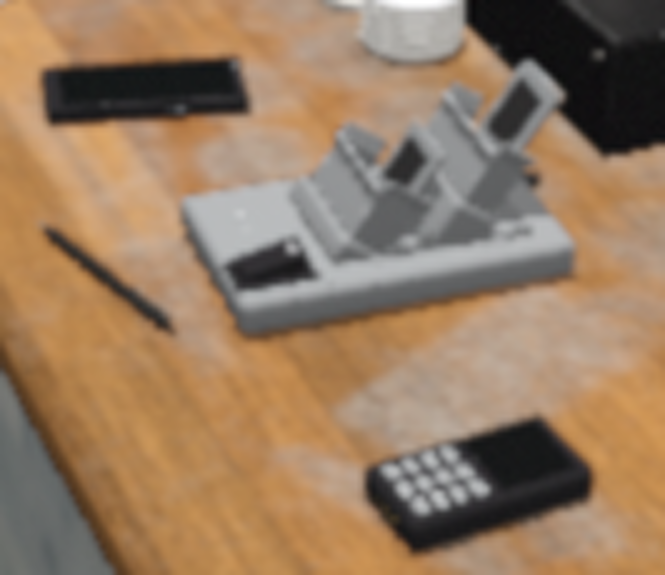

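The enlargements show the slim handheld's head pointing away from the robot, and the chunky one's keypad end toward it. The dock's base corners are clear: in the top crop about (302,308), (462,335), (502,75) and (348,50). Next I'll extract contours and triangulate.

```bash
cat > h.py <<'E'
import numpy as np,cv2
np.set_printoptions(precision=4,suppress=True)
class Cam:
    def __init__(s,c):
        s.K=np.array([[c["fx"],0,c["cx"]],[0,c["fy"],c["cy"]],[0,0,1.]]);s.V=np.array(c["view"])[:3];s.P=s.K@s.V;s.im=c["color"];s.o=-s.V[:,:3].T@s.V[:,3]
    def plane(s,uv,z):
        d=np.c_[np.atleast_2d(uv),np.ones(len(np.atleast_2d(uv)))]@np.linalg.inv(s.K).T@s.V[:,:3]
        return s.o+d*((z-s.o[2])/d[:,2])[:,None]
    def proj(s,X):
        q=np.c_[np.atleast_2d(X),np.ones(len(np.atleast_2d(X)))]@s.P.T;return q[:,:2]/q[:,2:]
def load(i=0): return [Cam(dict(np.load(f"pics/{n}{i}.npz"))) for n in("scene","top")]
def tri(S,T,us,ut):
    q=cv2.triangulatePoints(S.P,T.P,np.array(us,float).T,np.array(ut,float).T);return (q[:3]/q[3]).T
def hull(cam,roi,k=6):
    x,y,w,h=roi;im=cv2.resize(cam.im[y:y+h,x:x+w],None,fx=k,fy=k,interpolation=cv2.INTER_CUBIC)
    m=(im.max(2)<100).astype(np.uint8);m=cv2.morphologyEx(m,cv2.MORPH_CLOSE,np.ones((31,31)))
    c=max(cv2.findContours(m,0,2)[0],key=cv2.contourArea);return (cv2.convexHull(c)[:,0]+.5)/k-.5+[x,y]
def quad(h):
    for e in np.linspace(.5,15,60):
        a=cv2.approxPolyDP(h.astype(np.float32)[:,None],e,True)
        if len(a)<=4:return a[:,0]
E
python3 - <<'E'
from h import *
S,T=load()
for n,rt,rs,z,L,W in(("slim",(178,178,44,56),(183,168,52,20),.014,.138,.062),("chunky",(330,190,40,52),(250,238,52,36),.021,.112,.058)):
    ht=hull(T,rt);P=T.plane(ht,z)[:,:2].astype(np.float32);r=cv2.minAreaRect(P*1000)
    print(n,"top rect",r);print(T.plane(quad(ht),z))
    hs=hull(S,rs);P=S.plane(hs,z)[:,:2].astype(np.float32);print("scene rect",cv2.minAreaRect(P*1000));print(quad(hs),S.plane(quad(hs),z))
# hand picks
ct=lambda p:(np.array(p)+.5)/4-.5+[175,145]; cs=lambda p:(np.array(p)+.5)/5-.5+[180,160]
t=ct([(303,305),(461,330),(502,75),(309-0,0)][:3]);s=cs([(184,200),(238,303),(573,243)])
X=tri(S,T,s,t);print("base FL FR BR",X,np.linalg.norm(np.diff(X,axis=0),axis=1))
print(T.plane(ct([(303,305),(461,330),(502,75),(348,50)]),.026))
E
```

```text
slim top rect ((473.6657409667969, 226.0728759765625), (64.01622772216797, 136.4427947998047), 75.0152816772461)
[[0.5462 0.2362 0.014 ]
 [0.529  0.18   0.014 ]
 [0.403  0.2125 0.014 ]
 [0.4174 0.2728 0.014 ]]
scene rect ((469.44659423828125, 218.7720489501953), (79.24000549316406, 134.72386169433594), 74.51800537109375)
[[229.0833 180.25  ]
 [190.25   184.25  ]
 [188.25   175.25  ]
 [225.25   171.4167]] [[0.5271 0.176  0.014 ]
 [0.3982 0.1996 0.014 ]
 [0.4113 0.2605 0.014 ]
 [0.5385 0.2386 0.014 ]]
chunky top rect ((486.4635925292969, -241.52239990234375), (111.18157196044922, 59.22270965576172), 3.108894109725952)
[[ 0.54   -0.213   0.021 ]
 [ 0.5385 -0.2678  0.021 ]
 [ 0.4342 -0.2704  0.021 ]
 [ 0.4324 -0.2156  0.021 ]]
scene rect ((480.53717041015625, -253.8013153076172), (117.88819122314453, 73.83829498291016), 3.232611656188965)
[[297.75   254.75  ]
 [263.25   270.0833]
 [252.75   257.75  ]
 [286.25   243.25  ]] [[ 0.5379 -0.2707  0.021 ]
 [ 0.4272 -0.2907  0.021 ]
 [ 0.4234 -0.2361  0.021 ]
 [ 0.5337 -0.2149  0.021 ]]
base FL FR BR [[ 0.4383  0.0595  0.0257]
 [ 0.4275 -0.0621  0.0289]
 [ 0.6357 -0.0781  0.0277]] [0.1221 0.2088]
[[ 0.4401  0.059   0.026 ]
 [ 0.4328 -0.0638  0.026 ]
 [ 0.6376 -0.0787  0.026 ]
 [ 0.6461  0.0446  0.026 ]]
```

```bash
cat >> h.py <<'E'
def crop(im,x,y,w,h,k,step=5):
    a=cv2.resize(im[y:y+h,x:x+w,::-1],None,fx=k,fy=k,interpolation=cv2.INTER_CUBIC)
    for i in range(0,w,step): cv2.line(a,(int((i+.5)*k),0),(int((i+.5)*k),4 if (x+i)%10 else 10),(0,0,255),1)
    for i in range(0,h,step): cv2.line(a,(0,int((i+.5)*k)),(4 if (y+i)%10 else 10,int((i+.5)*k)),(0,0,255),1)
    return a
E
python3 - <<'E'
from h import *
S,T=load()
a=crop(T.im,255,148,45,62,9);b=crop(S.im,238,170,56,45,7)
o=np.zeros((558,797,3),np.uint8);o[:558,:405]=a;o[:315,405:797]=b
cv2.imwrite("pics/c3.png",o)
for n,rt,z in(("slim",(178,178,44,56),.014),("chunky",(330,190,40,52),.021)):
    q=T.plane(hull(T,rt),z)[:,:2]
    # fit long edges: dense contour
    h=hull(T,rt);P=T.plane(np.concatenate([np.linspace(h[i],h[(i+1)%len(h)],20,endpoint=False) for i in range(len(h))]),z)[:,:2]
    yaw=np.radians(-15 if n=="slim" else 2)
    for it in range(3):
        R=np.array([[np.cos(yaw),-np.sin(yaw)],[np.sin(yaw),np.cos(yaw)]]);Q=P@R
        mid=(Q.max(0)+Q.min(0))/2;ins=abs(Q[:,0]-mid[0])<.045;d=[]
        for sg in(1,-1):
            m=ins&(sg*(Q[:,1]-mid[1])>.02);s=np.polyfit(Q[m,0],Q[m,1],1);d.append(s)
        yaw+=np.arctan((d[0][0]+d[1][0])/2)
    print(n,np.degrees(yaw),R@mid,Q.max(0)-Q.min(0),np.degrees([e[0] for e in d]))
E
```

```text
slim -14.983437704522311 [0.4737 0.2261] [0.1364 0.064 ] [-0.0893  0.0893]
chunky 2.903953062918702 [ 0.4864 -0.2416] [0.1112 0.0593] [ 0.0932 -0.0932]
```

View pics/c3.png

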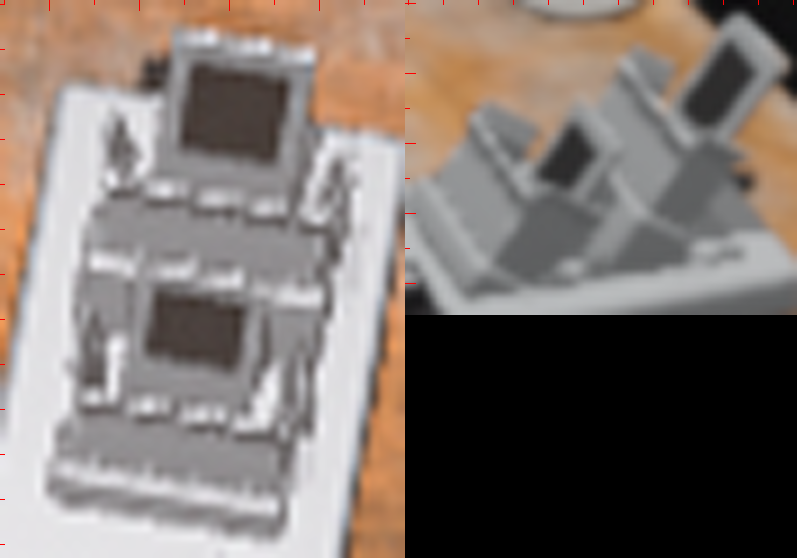

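The crop shows the slot features:

| Feature | Top crop | Scene crop |
|---|---|---|
| Rear backrest, top-left and top-right corners | (178,40), (312,62) | (735,13), (785,62) |
| Rear lip ends | (105,190), (330,222) | (628,55), (697,140) |
| Front lip ends | (85,397), (290,428) | (478,108), (540,195) |

Next I'll triangulate them.

```bash
python3 - <<'E'
from h import *
S,T=load()
ct=lambda p:(np.array(p)+.5)/9-.5+[255,148]; cs=lambda p:(np.array(p)-[405,0]+.5)/7-.5+[238,170]
nm=["rbackL","rbackR","rlipL","rlipR","flipL","flipR","fbackR","fpadTL","fpadTR","rpadTL","rpadTR","rpadBL","rpadBR"]
t=ct([(178,40),(312,62),(105,190),(330,222),(85,397),(290,428),(258,295),(155,283),(250,305),(185,65),(290,82),(178,145),(275,163)])
s=cs([(735,13),(785,62),(628,55),(697,140),(478,108),(540,195),(618,147),(575,108),(598,145),(735,40),(755,68),(682,95),(708,118)])
X=tri(S,T,s,t)
yaw=np.radians(-4.0);R=np.array([[np.cos(yaw),-np.sin(yaw)],[np.sin(yaw),np.cos(yaw)]])
o=np.array([.5615,-.0113])
e=T.proj(X)-t
for n,x,q,f in zip(nm,X,(X[:,:2]-o)@R,e):print(n,x,q*1000,f)
# rocker in c1/c2
ct=lambda p:(np.array(p)+.5)/4-.5+[175,145]; cs=lambda p:(np.array(p)+.5)/5-.5+[180,160]
X=tri(S,T,cs([(290,240),(313,277),(228,268),(243,287)]),ct([(415,262),(456,267),(408,322),(445,328)]))
print("rocker",X,(X[:,:2]-o)@R*1000)
X=tri(S,T,cs([(42,72),(242,60),(367,480),(541,420)]),ct([(26,310),(92,152),(658,352),(659,213)]));print("slim NL HL, chunky NL HL",X)
E
```

```text
rbackL [0.6415 0.0059 0.1101] [78.6106 22.7219] [-0.0617  0.1247]
rbackR [ 0.6401 -0.0395  0.109 ] [ 80.3649 -22.6681] [ 0.1645 -0.3276]
rlipL [0.5967 0.0244 0.0883] [32.5887 38.0244] [ 0.3778 -0.7894]
rlipR [ 0.5924 -0.0512  0.0873] [ 33.5789 -37.637 ] [ 0.2427 -0.4994]
flipL [0.5262 0.025  0.0767] [-37.7008  33.7406] [ 0.1024 -0.2265]
flipR [ 0.5234 -0.0442  0.0723] [-35.6935 -35.5009] [ 0.1196 -0.2604]
fbackR [ 0.5668 -0.0295  0.0778] [  6.5406 -17.7827] [ 0.1609 -0.3403]
fpadTL [0.5653 0.0059 0.0787] [ 2.6286 17.4686] [-0.1249  0.2682]
fpadTR [ 0.5607 -0.0264  0.0788] [  0.2986 -15.0776] [-0.1484  0.3172]
rpadTL [0.6384 0.0021 0.0987] [75.8029 18.7078] [ 0.2358 -0.4762]
rpadTR [ 0.6318 -0.0322  0.1045] [ 71.5536 -15.9623] [-0.1551  0.3131]
rpadBL [0.6152 0.0024 0.0761] [52.652  17.4334] [-0.0005  0.001 ]
rpadBR [ 0.6103 -0.0306  0.0833] [ 49.9949 -15.867 ] [-0.001  0.002]
rocker [[ 0.4763 -0.0223  0.0362]
 [ 0.4769 -0.0544  0.0293]
 [ 0.4338 -0.0224  0.0265]
 [ 0.4315 -0.0509  0.0313]] [[ -84.2633  -16.94  ]
 [ -81.404   -48.8756]
 [-126.6242  -19.9346]
 [-126.9105  -48.565 ]]
slim NL HL, chunky NL HL [[ 0.4158  0.274   0.0112]
 [ 0.5479  0.2385  0.0113]
 [ 0.4326 -0.2179  0.0118]
 [ 0.541  -0.2112  0.015 ]]
```

Measurements agree with the text: seat widths are centred on the dock axis and heights are within a few mm. Next is the planning helper and the first move.

```bash
cat >> h.py <<'E'
from scipy.spatial.transform import Rotation as Ro
DY=-4.0; O=np.array([.5615,-.0113])
def dock(x,y,z): return np.r_[O+Ro.from_euler('z',DY,degrees=True).as_matrix()[:2,:2]@[x,y],z]
SEAT=dict(slim=dock(.0275,0,.050),chunky=dock(-.0405,0,.034)); PRESS=dock(-.091,-.033,.041)
LY=dict(slim=(np.array([.474,.2263,0]),-15.0),chunky=(np.array([.4868,-.2414,0]),2.9))
FOOT=dict(slim=np.array([-.069,0,.007]),chunky=np.array([-.056,0,.0105]))
def tool_in_h(th,gx,gz):
    a=np.radians(th);z=np.array([-np.sin(a),0,-np.cos(a)]);y=np.array([0,1.,0]);M=np.eye(4);M[:3,:3]=np.c_[np.cross(y,z),y,z];M[:3,3]=[gx,0,gz];return M
def H(R,p): M=np.eye(4);M[:3,:3]=R;M[:3,3]=p;return M
def lying(n): return H(Ro.from_euler('z',LY[n][1],degrees=True).as_matrix(),LY[n][0])
def seated(n,up=0,dx=0,dy=0,pitch=55):
    R=Ro.from_euler('z',DY,degrees=True).as_matrix()@Ro.from_euler('y',-pitch,degrees=True).as_matrix()
    B=Ro.from_euler('z',DY,degrees=True).as_matrix()@Ro.from_euler('y',-55,degrees=True).as_matrix()
    return H(R,SEAT[n]+B@[up,dy,-dx]-R@FOOT[n])   # up along slot, dx to bay +x(back), dy left
def delta(W):
    from station import ctrl
    s=ctrl.read_state();M=np.linalg.inv(H(s["orientation"],s["position"]))@W
    r=Ro.from_matrix(M[:3,:3]).as_rotvec(degrees=True)
    print("target",W[:3,3],"d",M[:3,3].round(4),"rot",r.round(2),"rows",max(np.linalg.norm(M[:3,3])/.05,np.linalg.norm(r)/8.59).round(1))
G=dict(slim=tool_in_h(15,.031,.0048),chunky=tool_in_h(15,.028,.007))
def off(M,dz=0,back=0):
    M=M.copy();M[2,3]+=dz;M[:3,3]-=back*M[:3,2];return M
E
python3 - <<'E'
from h import *
print(SEAT,PRESS)
W=lying("slim")@G["slim"];V=W.copy();V[:3,3]=[.33,.25,.22];delta(V);delta(off(W,.09));print(seated("slim")@G["slim"])
E
```

```text
{'slim': array([ 0.5889, -0.0132,  0.05  ]), 'chunky': array([ 0.5211, -0.0085,  0.034 ])} [ 0.4684 -0.0379  0.041 ]
target [0.33 0.25 0.22] d [-0.267  -0.258   0.0183] rot [-0.39 14.98  2.27] rows 7.4
target [0.5039 0.2183 0.0948] d [-0.4437 -0.2505  0.1434] rot [-0.39 14.98  2.27] rows 10.6
[[-0.7642  0.0698  0.6412  0.6479]
 [ 0.0534  0.9976 -0.0448 -0.0173]
 [-0.6428  0.     -0.766   0.1307]
 [ 0.      0.      0.      1.    ]]
```

```bash
python3 drive.py '[[-0.267,-0.258,0.018,0,7,1],[-0.267,-0.258,0.018,-0.4,15,2.3],[-0.267,-0.258,0.018,-0.4,15,2.3],[-0.267,-0.258,0.018,-0.4,15,2.3],[-0.267,-0.258,0.018,-0.4,15,2.3],[-0.267,-0.258,0.018,-0.4,15,2.3],[-0.267,-0.258,0.018,-0.4,15,2.3],[-0.267,-0.258,0.018,-0.4,15,2.3],[-0.267,-0.258,0.018,-0.4,15,2.3]]' 0.088
python3 - <<'E'
from h import *
delta(off(lying("slim")@G["slim"],.07))
E
```

```text
time: 1.0
position: [0.3315, 0.2485, 0.2204]
orientation: [[-0.932, 0.264, -0.25], [0.255, 0.965, 0.069], [0.259, 0.001, -0.966]]
force: [0.0, 0.4, -1.3]
opening: 0.0881
grip_force: 0.0
target [0.5039 0.2183 0.0748] d [-0.2061  0.0162  0.0955] rot [ 0.13 -0.01 -0.27] rows 4.6
```

```bash
python3 drive.py '[[-0.045,0.004,0.021,0,0,0],[-0.09,0.008,0.042,0,0,0],[-0.135,0.012,0.063,0,0,0],[-0.18,0.015,0.084,0,0,0],[-0.206,0.0162,0.0955,0.13,0,-0.3],[-0.206,0.0162,0.0955,0.13,0,-0.3],[-0.206,0.0162,0.0955,0.13,0,-0.3]]'
python3 - <<'E'
from h import *
delta(off(lying("slim")@G["slim"],.0))
from station import ctrl
for n in("scene","top"): np.savez(f"pics/{n}1.npz",**ctrl.read_camera(n))
S,T=load(1)
a=crop(T.im,170,165,66,62,6);b=crop(S.im,165,130,80,62,5)
o=np.zeros((372,796,3),np.uint8);o[:372,:396]=a;o[:310,396:796]=b
cv2.imwrite("pics/c4.png",o)
E
```

```text
time: 1.7
position: [0.5014, 0.2222, 0.0747]
orientation: [[-0.934, 0.254, -0.253], [0.245, 0.967, 0.067], [0.261, 0.0, -0.965]]
force: [1.5, -0.2, 0.8]
opening: 0.0877
grip_force: 0.0
target [0.5039 0.2183 0.0048] d [-0.0215 -0.0032  0.0665] rot [-0.06 -0.14  0.31] rows 1.4
```

View pics/c4.png

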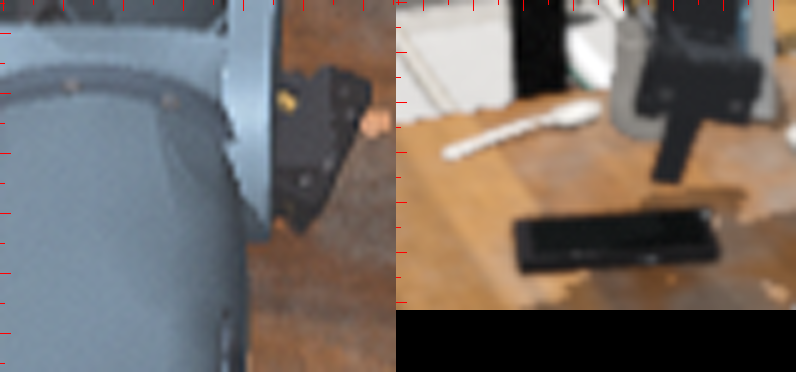

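The scene crop shows the fingers above the head half of the slim handheld, around (670,180), and aligned with it. In the top view the arm hides it. I'll go down.

```bash
python3 drive.py '[[-0.010,-0.003,0.03,0,0,0.3],[-0.018,-0.0032,0.055,0,0,0.3],[-0.0215,-0.0032,0.0665,0,-0.1,0.3],[-0.0215,-0.0032,0.0665,0,-0.1,0.3],[-0.0215,-0.0032,0.0665,0,-0.1,0.3]]'
python3 - <<'E'
from h import *
delta(off(lying("slim")@G["slim"],.0))
E
```

```text
time: 2.3
position: [0.5057, 0.2177, 0.0067]
orientation: [[-0.934, 0.258, -0.247], [0.25, 0.966, 0.066], [0.256, 0.0, -0.967]]
force: [0.3, 0.2, 0.6]
opening: 0.0882
grip_force: 0.0
target [0.5039 0.2183 0.0048] d [0.0013 0.     0.0023] rot [0.   0.17 0.03] rows 0.1
```

```bash
python3 drive.py '[[0.001,0,0.0015,0,0,0],[0.001,0,0.0015,0,0,0],[0.001,0,0.0015,0,0,0]]'
python3 drive.py '[[0,0,0,0,0,0],[0,0,0,0,0,0],[0,0,0,0,0,0],[0,0,0,0,0,0],[0,0,0,0,0,0],[0,0,0,0,0,0]]' 0.05 40
```

```text
time: 2.6
position: [0.5045, 0.2177, 0.0049]
orientation: [[-0.934, 0.259, -0.247], [0.25, 0.966, 0.066], [0.256, -0.0, -0.967]]
force: [-0.3, -0.5, 0.1]
opening: 0.0879
grip_force: 0.0
time: 3.2
position: [0.5042, 0.2177, 0.0042]
orientation: [[-0.933, 0.259, -0.248], [0.25, 0.966, 0.066], [0.257, -0.0, -0.966]]
force: [0.5, 1.4, 0.5]
opening: 0.0615
grip_force: 40.0
```

```bash
python3 drive.py '[[0.0128,0,-0.048,0,0,0],[0.0256,0,-0.096,0,0,0],[0.0384,0,-0.145,0,0,0],[0.051,0,-0.193,0,0,0],[0.06,0,-0.22,0,0,0],[0.06,0,-0.22,0,0,0]]'
python3 - <<'E'
from h import *
W=seated("slim",up=.10)@G["slim"];V=W.copy();V[:3,3]=[.50,.18,.28];delta(V);delta(W)
E
```

```text
time: 3.8
position: [0.5051, 0.2185, 0.237]
orientation: [[-0.936, 0.259, -0.24], [0.25, 0.966, 0.067], [0.249, 0.003, -0.968]]
force: [0.7, 0.4, -2.2]
opening: 0.0614
grip_force: 40.0
target [0.5  0.18 0.28] d [ 0.0058 -0.0383 -0.043 ] rot [ -2.36 -54.25 -11.16] rows 6.5
target [ 0.7052 -0.0213  0.2126] d [-0.2532 -0.18   -0.0405] rot [ -2.36 -54.25 -11.16] rows 6.5
```

```bash
python3 drive.py '[[0.006,-0.038,-0.043,-0.3,-8,-1.6],[0.006,-0.038,-0.043,-0.7,-16,-3.2],[0.006,-0.038,-0.043,-1,-24,-4.9],[0.006,-0.038,-0.043,-1.4,-32,-6.6],[0.006,-0.038,-0.043,-1.8,-40,-8.2],[0.006,-0.038,-0.043,-2.1,-48,-10],[0.006,-0.038,-0.043,-2.36,-54.25,-11.16],[0.006,-0.038,-0.043,-2.36,-54.25,-11.16],[0.006,-0.038,-0.043,-2.36,-54.25,-11.16]]'
python3 - <<'E'
from h import *
delta(seated("slim",up=.10)@G["slim"])
from station import ctrl;print(ctrl.read_state()["joints"])
E
```

```text
time: 4.7
position: [0.4971, 0.18, 0.2736]
orientation: [[-0.773, 0.07, 0.631], [0.053, 0.998, -0.046], [-0.632, -0.002, -0.775]]
force: [1.3, -0.3, -1.1]
opening: 0.0613
grip_force: 40.0
target [ 0.7052 -0.0213  0.2126] d [-0.1328 -0.1861  0.1878] rot [-0.12 -0.77  0.08] rows 5.9
[ 13.6697 -18.2581 123.126  -18.0728  38.6879 -61.9168]
```

```bash
python3 drive.py '[[-0.021,-0.031,0.031,0,0,0],[-0.042,-0.062,0.062,0,0,0],[-0.064,-0.093,0.094,0,0,0],[-0.086,-0.124,0.125,0,-0.4,0],[-0.11,-0.155,0.157,0,-0.7,0],[-0.133,-0.186,0.188,-0.1,-0.8,0.1],[-0.133,-0.186,0.188,-0.1,-0.8,0.1],[-0.133,-0.186,0.188,-0.1,-0.8,0.1]]'
python3 - <<'E'
from h import *
delta(seated("slim",up=.10)@G["slim"])
from station import ctrl
for n in("scene","top"): np.savez(f"pics/{n}2.npz",**ctrl.read_camera(n))
S,T=load(2)
a=crop(T.im,250,140,60,80,6);b=crop(S.im,210,130,86,100,5)
o=np.zeros((500,790,3),np.uint8);o[:480,:360]=a;o[:500,360:790]=b
cv2.imwrite("pics/c5.png",o)
E
```

```text
time: 5.5
position: [0.7076, -0.0232, 0.2134]
orientation: [[-0.763, 0.073, 0.642], [0.057, 0.997, -0.045], [-0.644, 0.002, -0.765]]
force: [0.1, 0.3, -1.7]
opening: 0.0616
grip_force: 40.0
target [ 0.7052 -0.0213  0.2126] d [ 0.0025  0.0017 -0.001 ] rot [-0.01  0.1  -0.21] rows 0.1
```

View pics/c5.png

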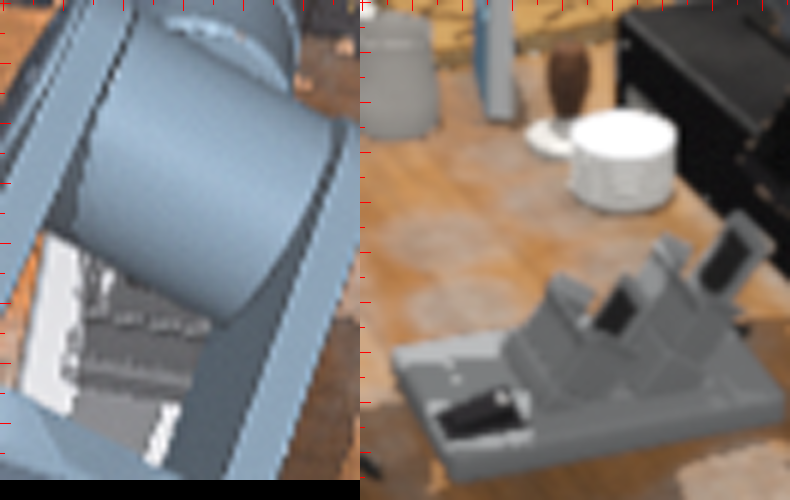

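The scene crop shows the dock clear, with its rear backrest at about (740,215). The held handheld is out of the crop, so I'll project where it should be before looking again.

```bash
python3 - <<'E'
from h import *
from station import ctrl
S,T=load(2)
s=ctrl.read_state();M=H(s["orientation"],s["position"])@np.linalg.inv(G["slim"])
pts=np.array([[-.069,y,z] for y in(.031,-.031) for z in(0,.014)]+[[.069,y,z] for y in(.031,-.031) for z in(0,.014)])
W=pts@M[:3,:3].T+M[:3,3];print(W);print(S.proj(W)); 
q=S.im.copy()
m=(S.im.max(2)<70)
print(S.im[100:140:4,270:330:6].max(2))
E
```

```text
[[ 0.6559  0.0137  0.13  ]
 [ 0.6444  0.0145  0.138 ]
 [ 0.6516 -0.0481  0.1299]
 [ 0.6401 -0.0473  0.1379]
 [ 0.7344  0.0081  0.2434]
 [ 0.7229  0.0089  0.2513]
 [ 0.7301 -0.0538  0.2433]
 [ 0.7186 -0.053   0.2513]]
[[288.152  163.7182]
 [284.8956 161.9348]
 [296.8463 172.9633]
 [293.5221 171.1674]
 [314.5784 126.4208]
 [311.3871 124.3917]
 [324.4442 134.5466]
 [321.1925 132.4895]]
[[ 92 100  91 148  51  25  24  28  23  21]
 [ 92  90  78  85  71  24  25  23  23  30]
 [ 73  68 132  26  47  21  21  20  23  28]
 [121  86  24  56  42  59  22  18  19  28]
 [145  24  44  42  42  42  19  19  21  25]
 [148 116  40  41  41  49  70  73  20  21]
 [152 168  47  39  43  44  75  73  32  22]
 [190 182 136  60  64  70  76  42  47  19]
 [ 62  51  51  47  67  77  45  41  43  25]
 [ 62  61  56  45  64  62  42  41  31  57]]
```

```bash
python3 - <<'E'
from h import *
from station import ctrl
S,T=load(2)
s=ctrl.read_state();M=H(s["orientation"],s["position"])@np.linalg.inv(G["slim"])
pts=np.array([[-.069,y,z] for y in(.031,-.031) for z in(0,.014)]+[[.069,y,z] for y in(.031,-.031) for z in(0,.014)])
uv=S.proj(pts@M[:3,:3].T+M[:3,3])
g=(255*(S.im/255.)**.45).astype(np.uint8)
a=crop(g,265,110,75,75,8)
for u in uv: cv2.circle(a,tuple(((u-[265,110]+.5)*8).astype(int)),3,(0,255,0),1)
cv2.imwrite("pics/c6.png",a)
E
```

```text
(no output)
```

View pics/c6.png

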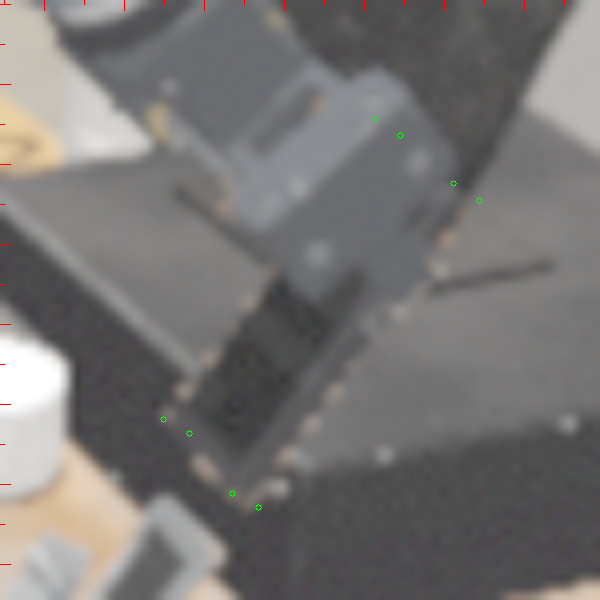

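The predicted corners (green) coincide with the handheld's sides to within about 1 px (foot at (170,412) to (250,503)), so the grasp is as planned. Next I'll lower it along the slot.

```bash
python3 - <<'E'
from h import *
for u in(.05,.02,0):delta(seated("slim",up=u)@G["slim"])
E
```

```text
target [ 0.6766 -0.0193  0.1716] d [ 0.0509 -0.0005  0.0135] rot [ 0.05  0.22 -0.07] rows 1.1
target [ 0.6594 -0.0181  0.147 ] d [ 0.08   -0.0005  0.0212] rot [ 0.05  0.22 -0.07] rows 1.7
target [ 0.6479 -0.0173  0.1307] d [ 0.0993 -0.0006  0.0263] rot [ 0.05  0.22 -0.07] rows 2.1
```

```bash
python3 drive.py '[[0.025,0,0.006,0,0.2,0],[0.045,0,0.012,0,0.2,0],[0.060,0,0.016,0,0.2,0],[0.067,0,0.018,0,0.2,0],[0.067,0,0.018,0,0.2,0]]'
python3 - <<'E'
from h import *
for u in(.02,0):delta(seated("slim",up=u)@G["slim"])
E
```

```text
time: 6.1
position: [0.6665, -0.0171, 0.158]
orientation: [[-0.763, 0.069, 0.642], [0.053, 0.998, -0.043], [-0.644, 0.001, -0.765]]
force: [0.5, -0.2, -1.2]
opening: 0.0614
grip_force: 40.0
target [ 0.6594 -0.0181  0.147 ] d [ 0.0124 -0.0015  0.0039] rot [ 0.09  0.06 -0.  ] rows 0.3
target [ 0.6479 -0.0173  0.1307] d [ 0.0317 -0.0015  0.009 ] rot [ 0.09  0.06 -0.  ] rows 0.7
```

```bash
python3 drive.py '[[0.006,-0.001,0.002,0,0,0],[0.012,-0.001,0.004,0,0,0],[0.017,-0.001,0.005,0,0,0],[0.020,-0.001,0.006,0,0,0],[0.020,-0.001,0.006,0,0,0]]'
python3 - <<'E'
from h import *
delta(seated("slim",up=0)@G["slim"])
E
```

```text
time: 6.6
position: [0.6553, -0.0185, 0.1399]
orientation: [[-0.764, 0.07, 0.642], [0.055, 0.998, -0.045], [-0.643, 0.001, -0.766]]
force: [0.6, 0.4, -1.6]
opening: 0.0614
grip_force: 40.0
target [ 0.6479 -0.0173  0.1307] d [0.0117 0.0006 0.0023] rot [ 0.02  0.04 -0.07] rows 0.2
```

```bash
python3 drive.py '[[0.003,0,0.001,0,0,0],[0.006,0,0.0015,0,0,0],[0.008,0,0.002,0,0,0],[0.008,0,0.002,0,0,0],[0.008,0,0.002,0,0,0]]'
python3 drive.py '[[0.001,0,0,0,0,0],[0.002,0,0,0,0,0],[0.003,0,0,0,0,0],[0.003,0,0,0,0,0],[0.003,0,0,0,0,0]]'
python3 - <<'E'
from h import *
delta(seated("slim",up=0)@G["slim"])
E
```

```text
time: 7.1
position: [0.651, -0.0182, 0.134]
orientation: [[-0.763, 0.07, 0.643], [0.054, 0.998, -0.045], [-0.644, 0.001, -0.765]]
force: [0.2, -0.4, -1.1]
opening: 0.0616
grip_force: 40.0
time: 7.6
position: [0.6492, -0.0181, 0.1327]
orientation: [[-0.762, 0.07, 0.644], [0.054, 0.998, -0.045], [-0.645, 0.001, -0.764]]
force: [1.5, 1.4, -0.4]
opening: 0.0612
grip_force: 40.0
target [ 0.6479 -0.0173  0.1307] d [0.0023 0.0007 0.0007] rot [ 0.    0.17 -0.05] rows 0.0
```

```bash
python3 drive.py '[[0.001,0,0,0,0,0],[0.002,0,0.0005,0,0,0],[0.003,0,0.0008,0,0,0],[0.003,0,0.0008,0,0,0],[0.003,0,0.0008,0,0,0]]'
python3 - <<'E'
from h import *
delta(seated("slim",up=0)@G["slim"])
E
```

```text
time: 8.1
position: [0.6493, -0.0183, 0.1325]
orientation: [[-0.759, 0.071, 0.647], [0.054, 0.997, -0.046], [-0.649, 0.0, -0.761]]
force: [4.0, 3.1, 6.0]
opening: 0.0616
grip_force: 40.0
target [ 0.6479 -0.0173  0.1307] d [0.0023 0.0008 0.0005] rot [-0.04  0.44 -0.05] rows 0.1
```

```bash
python3 drive.py '[[0.001,0,0,0,0,0],[0.002,0,0.0005,0,0,0],[0.002,0,0.0005,0,0,0],[0.002,0,0.0005,0,0,0]]'
python3 - <<'E'
from h import *
from station import ctrl
delta(seated("slim",up=0)@G["slim"])
for n in("scene","top"): np.savez(f"pics/{n}3.npz",**ctrl.read_camera(n))
S,T=load(3)
M=seated("slim")
pts=np.array([[-.069,y,z] for y in(.031,-.031) for z in(0,.014)]+[[.069,y,z] for y in(.031,-.031) for z in(0,.014)])
uv=S.proj(pts@M[:3,:3].T+M[:3,3])
g=(255*(S.im/255.)**.45).astype(np.uint8)
a=crop(g,240,135,75,75,8)
for u in uv: cv2.circle(a,tuple(((u-[240,135]+.5)*8).astype(int)),3,(0,255,0),1)
cv2.imwrite("pics/c7.png",a)
E
```

```text
time: 8.5
position: [0.6494, -0.0183, 0.1324]
orientation: [[-0.757, 0.071, 0.649], [0.054, 0.997, -0.047], [-0.651, -0.0, -0.759]]
force: [7.8, 5.7, 11.3]
opening: 0.0617
grip_force: 40.0
target [ 0.6479 -0.0173  0.1307] d [0.0023 0.0009 0.0003] rot [-0.07  0.62 -0.05] rows 0.1
```

View pics/c7.png

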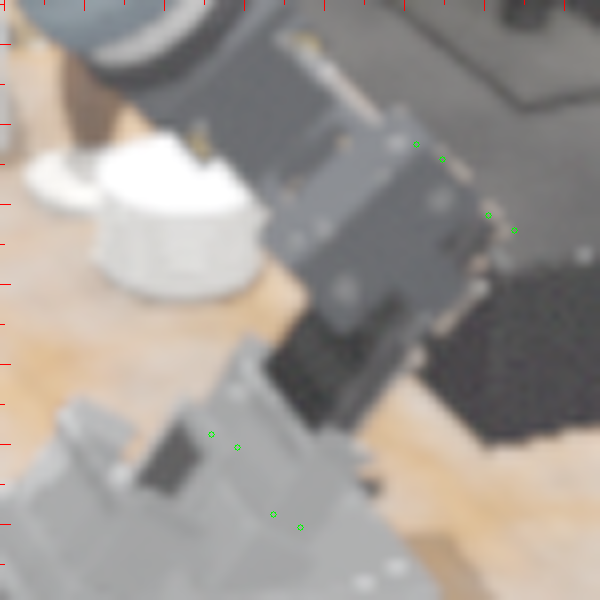

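The slim handheld stands in the rear slot, between the cheeks (about (320,430) in the crop). The reaction is about 14 N along the slot axis, plus some side load. I'll ease both, then let go.

```bash
python3 drive.py '[[-0.001,0.001,0,0,0,0],[-0.002,0.0015,-0.0005,0,0,0],[-0.002,0.0015,-0.0005,0,0,0],[-0.002,0.0015,-0.0005,0,0,0]]'
python3 - <<'E'
from h import *
delta(seated("slim",up=0)@G["slim"])
E
```

```text
time: 9.0
position: [0.6494, -0.0177, 0.1323]
orientation: [[-0.759, 0.071, 0.647], [0.053, 0.997, -0.047], [-0.649, -0.002, -0.761]]
force: [4.3, -0.8, 6.1]
opening: 0.0615
grip_force: 39.9
target [ 0.6479 -0.0173  0.1307] d [0.0022 0.0003 0.0003] rot [-0.13  0.46  0.01] rows 0.1
```

```bash
python3 drive.py '[[0,0,0,0,0,0],[0,0,0,0,0,0],[0,0,0,0,0,0],[0,0,0,0,0,0]]' 0.088
python3 drive.py '[[0,0,-0.01,0,0,0],[0,0,-0.03,0,0,0],[0,0,-0.06,0,0,0],[0,0,-0.10,0,0,0],[0,0,-0.14,0,0,0],[0,0,-0.14,0,0,0]]'
python3 - <<'E'
from h import *
from station import ctrl
for n in("scene","top"): np.savez(f"pics/{n}4.npz",**ctrl.read_camera(n))
W=lying("chunky")@G["chunky"];V=W.copy();V[:3,3]=[.42,-.2,.28];delta(V);delta(off(W,.08))
S,T=load(4)
# slim measured: dark mask above the dock, compare with predicted head corners
M=seated("slim");pts=np.array([[.069,y,z] for y in(.031,-.031) for z in(0,.014)])
print(S.proj(pts@M[:3,:3].T+M[:3,3]))
cv2.imwrite("pics/c8.png",np.hstack([crop((255*(S.im/255.)**.6).astype(np.uint8),250,130,65,80,7)[:560],crop((255*(T.im/255.)**.6).astype(np.uint8),255,130,48,80,7)[:560]]))
E
```

```text
time: 9.4
position: [0.6463, -0.0162, 0.1285]
orientation: [[-0.764, 0.07, 0.641], [0.055, 0.998, -0.044], [-0.643, 0.001, -0.766]]
force: [0.5, 0.1, -0.3]
opening: 0.0882
grip_force: 0.0
time: 10.0
position: [0.5571, -0.0103, 0.2428]
orientation: [[-0.757, 0.07, 0.65], [0.052, 0.998, -0.047], [-0.651, -0.002, -0.759]]
force: [0.5, -0.2, -0.1]
opening: 0.0882
grip_force: 0.0
target [ 0.42 -0.2   0.28] d [ 0.0671 -0.1989 -0.1116] rot [-1.6  55.23 -7.04] rows 6.5
target [ 0.5148 -0.24    0.087 ] d [ 0.1177 -0.232   0.0986] rot [-1.6  55.23 -7.04] rows 6.5
[[294.8159 154.4168]
 [291.5835 152.5565]
 [303.8129 163.3636]
 [300.5148 161.4863]]
```

View pics/c8.png

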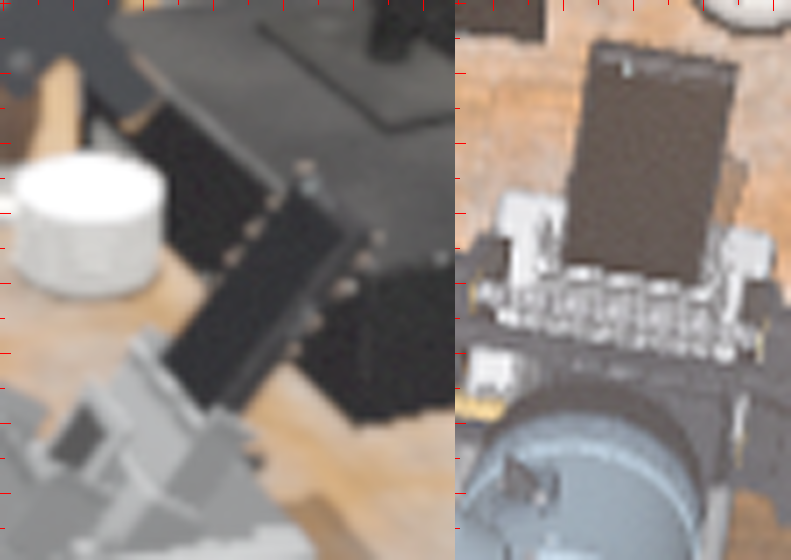

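The slim handheld is standing in the rear slot, in line with it. Its head corners are at (305,167) and (378,237) in the scene crop, within about 1 px of prediction. Picture views are used up, so the rest is checked numerically. Next is the chunky handheld.

```bash
python3 drive.py '[[0.012,-0.03,-0.03,-0.2,4,-0.6],[0.02,-0.06,-0.06,-0.4,12,-1.5],[0.03,-0.09,-0.08,-0.6,20,-2.6],[0.04,-0.12,-0.1,-0.8,28,-3.6],[0.05,-0.15,-0.11,-1,36,-4.6],[0.06,-0.18,-0.112,-1.3,44,-5.6],[0.067,-0.199,-0.112,-1.5,52,-6.6],[0.067,-0.199,-0.112,-1.6,55.2,-7],[0.067,-0.199,-0.112,-1.6,55.2,-7]]'
python3 - <<'E'
from h import *
delta(off(lying("chunky")@G["chunky"],.07))
S,T=load(4)
M=seated("slim",up=.002);pts=np.array([[.069,y,z] for y in(.031,-.031) for z in(0,.014)])
print(T.proj(pts@M[:3,:3].T+M[:3,3]),"seen 274.1,135.2 / 294.9,138.9")
E
```

```text
time: 11.0
position: [0.4203, -0.2001, 0.2754]
orientation: [[-0.962, -0.05, -0.267], [-0.05, 0.999, -0.008], [0.267, 0.006, -0.964]]
force: [0.4, -0.4, 0.4]
opening: 0.088
grip_force: 0.0
target [ 0.5148 -0.24    0.077 ] d [-0.1419 -0.0457  0.1662] rot [ 0.33 -0.49  0.08] rows 4.5
[[273.8271 135.1713]
 [273.2406 138.0403]
 [295.0861 138.6138]
 [294.6738 141.5157]] seen 274.1,135.2 / 294.9,138.9
```

```bash
python3 drive.py '[[-0.03,-0.01,0.035,0,0,0],[-0.062,-0.02,0.072,0,0,0],[-0.094,-0.03,0.11,0,0,0],[-0.125,-0.04,0.147,0.3,-0.4,0],[-0.142,-0.0457,0.166,0.3,-0.5,0.1],[-0.142,-0.0457,0.166,0.3,-0.5,0.1],[-0.142,-0.0457,0.166,0.3,-0.5,0.1]]'
python3 - <<'E'
from h import *
delta(lying("chunky")@G["chunky"])
E
```

```text
time: 11.7
position: [0.5152, -0.2401, 0.081]
orientation: [[-0.966, -0.05, -0.254], [-0.048, 0.999, -0.015], [0.254, -0.003, -0.967]]
force: [-0.1, -0.8, 0.5]
opening: 0.0882
grip_force: 0.0
target [ 0.5148 -0.24    0.007 ] d [-0.0184  0.0003  0.0717] rot [-0.14  0.28 -0.07] rows 1.5
```

```bash
python3 drive.py '[[-0.008,0,0.03,0,0,0],[-0.015,0,0.055,0,0.2,0],[-0.018,0,0.068,-0.1,0.3,0],[-0.0184,0.0003,0.0715,-0.1,0.3,0],[-0.0184,0.0003,0.0715,-0.1,0.3,0],[-0.0184,0.0003,0.0715,-0.1,0.3,0]]'
python3 drive.py '[[0,0,0,0,0,0],[0,0,0,0,0,0],[0,0,0,0,0,0],[0,0,0,0,0,0],[0,0,0,0,0,0],[0,0,0,0,0,0]]' 0.045 40
```

```text
time: 12.3
position: [0.5165, -0.2413, 0.0094]
orientation: [[-0.966, -0.049, -0.255], [-0.047, 0.999, -0.016], [0.256, -0.004, -0.967]]
force: [0.2, -0.2, 0.4]
opening: 0.088
grip_force: 0.0
time: 12.9
position: [0.5156, -0.2408, 0.0079]
orientation: [[-0.965, -0.049, -0.257], [-0.047, 0.999, -0.015], [0.258, -0.002, -0.966]]
force: [0.7, 0.1, 2.4]
opening: 0.0576
grip_force: 40.0
```

```bash
sed -i 's/tool_in_h(15,.028,.007)/tool_in_h(15,.0287,.0078)/' h.py
python3 drive.py '[[0.0128,0,-0.048,0,0,0],[0.0256,0,-0.096,0,0,0],[0.0384,0,-0.145,0,0,0],[0.051,0,-0.193,0,0,0],[0.06,0,-0.24,0,0,0],[0.066,0,-0.25,0,0,0],[0.066,0,-0.25,0,0,0]]'
python3 - <<'E'
from h import *
W=seated("chunky",up=.09)@G["chunky"];V=W.copy();V[:3,3]=[.45,-.18,.27];delta(V);delta(W)
E
```

```text
time: 13.6
position: [0.5169, -0.2405, 0.2679]
orientation: [[-0.966, -0.049, -0.254], [-0.047, 0.999, -0.017], [0.255, -0.004, -0.967]]
force: [0.3, -0.5, -1.5]
opening: 0.0578
grip_force: 40.0
target [ 0.45 -0.18  0.27] d [0.0623 0.0637 0.0139] rot [  1.29 -54.68   6.98] rows 6.4
target [ 0.6233 -0.0156  0.1756] d [-0.1368  0.2197  0.0584] rot [  1.29 -54.68   6.98] rows 6.4
```

```bash
python3 drive.py '[[0.062,0.064,0.014,0.2,-8,1],[0.062,0.064,0.014,0.4,-16,2],[0.062,0.064,0.014,0.6,-24,3],[0.062,0.064,0.014,0.8,-32,4],[0.062,0.064,0.014,0.9,-40,5],[0.062,0.064,0.014,1.1,-48,6],[0.062,0.064,0.014,1.3,-54.7,7],[0.062,0.064,0.014,1.3,-54.7,7],[0.062,0.064,0.014,1.3,-54.7,7]]'
python3 - <<'E'
from h import *
delta(off(seated("chunky",up=.10)@G["chunky"],back=.08))
delta(seated("chunky",up=.09)@G["chunky"])
E
```

```text
time: 14.5
position: [0.4485, -0.1791, 0.2664]
orientation: [[-0.769, 0.072, 0.635], [0.058, 0.997, -0.043], [-0.636, 0.004, -0.771]]
force: [0.3, -0.5, -1.6]
opening: 0.0576
grip_force: 40.0
target [ 0.5777 -0.0124  0.245 ] d [-0.076   0.1755  0.0914] rot [ 0.1  -0.48 -0.26] rows 4.2
target [ 0.6233 -0.0156  0.1756] d [-0.067   0.1753  0.1741] rot [ 0.1  -0.48 -0.26] rows 5.1
```

```bash
python3 drive.py '[[-0.018,0.042,0.02,0,0,0],[-0.036,0.084,0.042,0,0,0],[-0.054,0.126,0.065,0,0,0],[-0.074,0.168,0.09,0.1,-0.4,-0.2],[-0.074,0.1753,0.12,0.1,-0.5,-0.3],[-0.07,0.1753,0.155,0.1,-0.5,-0.3],[-0.067,0.1753,0.174,0.1,-0.5,-0.3],[-0.067,0.1753,0.174,0.1,-0.5,-0.3],[-0.067,0.1753,0.174,0.1,-0.5,-0.3]]'
python3 - <<'E'
from h import *
from station import ctrl
for u in(.09,.05,.03):delta(seated("chunky",up=u)@G["chunky"])
S=Cam(ctrl.read_camera("scene"));s=ctrl.read_state();M=H(s["orientation"],s["position"])@np.linalg.inv(G["chunky"])
pts=np.array([[-.056,y,z] for y in(.029,-.029) for z in(0,.021)])
uv=S.proj(pts@M[:3,:3].T+M[:3,3]);print(uv)
x0,y0=255,165
h=hull(S,(x0,y0,40,40),6);print("dark hull box",h.min(0),h.max(0),"lowest",h[h[:,1].argmax()],"left",h[h[:,0].argmin()])
E
```

```text
time: 15.4
position: [0.625, -0.0146, 0.1775]
orientation: [[-0.762, 0.065, 0.644], [0.048, 0.998, -0.044], [-0.645, -0.003, -0.764]]
force: [-0.5, -0.7, -1.7]
opening: 0.0574
grip_force: 40.0
target [ 0.6233 -0.0156  0.1756] d [ 0.0025 -0.0011  0.0004] rot [0.04 0.19 0.3 ] rows 0.1
target [ 0.6004 -0.014   0.1428] d [ 0.0412 -0.0009  0.0106] rot [0.04 0.19 0.3 ] rows 0.9
target [ 0.5889 -0.0132  0.1264] d [ 0.0605 -0.0008  0.0157] rot [0.04 0.19 0.3 ] rows 1.3
[[266.8149 174.8084]
 [261.7061 172.2062]
 [274.3638 183.7777]
 [269.1465 181.1628]]
dark hull box [254.5833 164.5833] [294.4167 204.4167] lowest [275.9167 204.4167] left [254.5833 204.4167]
```

```bash
python3 drive.py '[[0.02,0,0.005,0,0,0.3],[0.04,-0.0008,0.010,0,0.2,0.3],[0.055,-0.0008,0.014,0,0.2,0.3],[0.0605,-0.0008,0.0157,0,0.2,0.3],[0.0605,-0.0008,0.0157,0,0.2,0.3]]'
python3 - <<'E'
from h import *
for u in(.01,0):delta(seated("chunky",up=u)@G["chunky"])
E
```

```text
time: 15.95
position: [0.5883, -0.0143, 0.1278]
orientation: [[-0.762, 0.071, 0.643], [0.055, 0.997, -0.046], [-0.645, 0.0, -0.764]]
force: [0.6, 0.6, -3.4]
opening: 0.0574
grip_force: 40.0
target [ 0.5775 -0.0124  0.11  ] d [0.0199 0.0011 0.0065] rot [-0.04  0.17 -0.09] rows 0.4
target [ 0.5718 -0.012   0.1018] d [0.0295 0.0011 0.0091] rot [-0.04  0.17 -0.09] rows 0.6
```

```bash
python3 drive.py '[[0.005,0.001,0.001,0,0,0],[0.01,0.001,0.003,0,0,0],[0.015,0.001,0.005,0,0,0],[0.018,0.001,0.006,0,0,0],[0.018,0.001,0.006,0,0,0]]'
python3 - <<'E'
from h import *
for u in(0,):delta(seated("chunky",up=u)@G["chunky"])
E
```

```text
time: 16.45
position: [0.5787, -0.0124, 0.1111]
orientation: [[-0.762, 0.071, 0.643], [0.055, 0.997, -0.046], [-0.645, 0.0, -0.764]]
force: [-0.8, 0.2, -1.4]
opening: 0.058
grip_force: 40.0
target [ 0.5718 -0.012   0.1018] d [ 0.0113 -0.0001  0.0026] rot [-0.03  0.14 -0.08] rows 0.2
```

```bash
python3 drive.py '[[0.003,0,0.001,0,0,0],[0.006,0,0.0015,0,0,0],[0.008,0,0.002,0,0,0],[0.008,0,0.002,0,0,0],[0.008,0,0.002,0,0,0]]'
python3 drive.py '[[0.001,0,0,0,0,0],[0.002,0,0.0005,0,0,0],[0.003,0,0.0008,0,0,0],[0.003,0,0.0008,0,0,0],[0.003,0,0.0008,0,0,0]]'
python3 - <<'E'
from h import *
for u in(0,):delta(seated("chunky",up=u)@G["chunky"])
E
```

```text
time: 16.95
position: [0.5738, -0.0121, 0.1041]
orientation: [[-0.763, 0.071, 0.643], [0.055, 0.997, -0.046], [-0.644, 0.0, -0.765]]
force: [0.7, 0.2, -2.2]
opening: 0.0577
grip_force: 40.0
time: 17.45
position: [0.5721, -0.012, 0.1016]
orientation: [[-0.763, 0.071, 0.643], [0.055, 0.997, -0.046], [-0.644, 0.0, -0.765]]
force: [0.6, 0.1, -1.8]
opening: 0.0573
grip_force: 40.0
target [ 0.5718 -0.012   0.1018] d [ 0.0001 -0.     -0.0004] rot [-0.04  0.11 -0.08] rows 0.0
```

```bash
python3 drive.py '[[0.001,0,0,0,0,0],[0.002,0,0,0,0,0],[0.003,0,0,0,0,0],[0.003,0,0,0,0,0],[0.003,0,0,0,0,0]]'
python3 drive.py '[[0.001,0,0,0,0,0],[0.002,0,0.0005,0,0,0],[0.002,0,0.0005,0,0,0],[0.002,0,0.0005,0,0,0]]'
python3 - <<'E'
from h import *
for u in(0,):delta(seated("chunky",up=u)@G["chunky"])
E
```

```text
time: 17.95
position: [0.5717, -0.0123, 0.1017]
orientation: [[-0.76, 0.072, 0.646], [0.055, 0.997, -0.046], [-0.647, 0.0, -0.762]]
force: [4.5, 1.8, 3.7]
opening: 0.0575
grip_force: 40.0
time: 18.35
position: [0.5718, -0.0124, 0.1015]
orientation: [[-0.758, 0.072, 0.648], [0.055, 0.997, -0.047], [-0.65, 0.0, -0.76]]
force: [7.2, 3.9, 9.1]
opening: 0.0572
grip_force: 40.0
target [ 0.5718 -0.012   0.1018] d [-0.0001  0.0004 -0.0003] rot [-0.09  0.51 -0.12] rows 0.1
```

On the seat at the expected depth (axial reaction about 11 N). I'll ease off, release and retreat.

```bash
python3 drive.py '[[-0.001,0.0007,0,0,0,0],[-0.002,0.001,0,0,0,0],[-0.002,0.001,0,0,0,0]]'
python3 drive.py '[[0,0,0,0,0,0],[0,0,0,0,0,0],[0,0,0,0,0,0],[0,0,0,0,0,0]]' 0.088
python3 drive.py '[[0,0,-0.01,0,0,0],[0,0,-0.03,0,0,0],[0,0,-0.06,0,0,0],[0,0,-0.10,0,0,0],[0,0,-0.14,0,0,0],[0,0,-0.14,0,0,0]]'
python3 - <<'E'
from h import *
# press pose: tool down, shut fingers, closing axis along dock y; tip 25 mm over press point
W=H(Ro.from_euler('z',DY,degrees=True).as_matrix()@np.diag([-1,1,-1.]),PRESS+[0,0,.10]);delta(W);delta(off(W,-.09))
E
```

```text
time: 18.65
position: [0.5721, -0.012, 0.1014]
orientation: [[-0.76, 0.072, 0.646], [0.054, 0.997, -0.048], [-0.648, -0.002, -0.762]]
force: [3.6, -1.9, 6.7]
opening: 0.0576
grip_force: 40.0
time: 19.05
position: [0.5694, -0.0105, 0.0985]
orientation: [[-0.764, 0.071, 0.642], [0.055, 0.997, -0.045], [-0.643, 0.001, -0.766]]
force: [0.5, 0.0, 0.0]
opening: 0.0871
grip_force: 0.0
time: 19.65
position: [0.4811, -0.0051, 0.2137]
orientation: [[-0.754, 0.071, 0.653], [0.051, 0.997, -0.05], [-0.655, -0.005, -0.756]]
force: [0.5, 0.0, 0.9]
opening: 0.0879
grip_force: 0.0
target [ 0.4684 -0.0379  0.141 ] d [ 0.0555 -0.0333  0.0483] rot [-0.28 40.89  0.03] rows 4.8
target [ 0.4684 -0.0379  0.051 ] d [ 0.1144 -0.0329  0.1163] rot [-0.28 40.89  0.03] rows 4.8
```

```bash
python3 drive.py '[[0.01,-0.007,0,0,8,0],[0.02,-0.013,0.01,0,16,0],[0.03,-0.02,0.02,-0.1,24,0],[0.04,-0.027,0.03,-0.2,32,0],[0.05,-0.033,0.04,-0.3,40,0],[0.0555,-0.0333,0.048,-0.3,40.9,0],[0.0555,-0.0333,0.048,-0.3,40.9,0],[0.0555,-0.0333,0.048,-0.3,40.9,0]]' 0.0 20
python3 - <<'E'
from h import *
W=H(Ro.from_euler('z',DY,degrees=True).as_matrix()@np.diag([-1,1,-1.]),PRESS);delta(off(W,.012))
E
```

```text
time: 20.45
position: [0.4652, -0.036, 0.1327]
orientation: [[-0.998, 0.069, -0.014], [0.069, 0.998, 0.007], [0.014, 0.006, -1.0]]
force: [-0.1, -0.5, -0.6]
opening: 0.0261
grip_force: 0.0
target [ 0.4684 -0.0379  0.053 ] d [-0.0044 -0.0021  0.0797] rot [ 0.37 -0.81  0.05] rows 1.6
```

```bash
python3 drive.py '[[-0.004,-0.002,0.02,0,0,0],[-0.0044,-0.0021,0.045,0.3,-0.4,0],[-0.0044,-0.0021,0.07,0.4,-0.8,0],[-0.0044,-0.0021,0.0797,0.4,-0.8,0],[-0.0044,-0.0021,0.0797,0.4,-0.8,0]]'
python3 drive.py '[[0,0,0.004,0,0,0],[0,0,0.008,0,0,0],[0,0,0.012,0,0,0],[0,0,0.014,0,0,0],[0,0,0.014,0,0,0]]'
```

```text
time: 20.95
position: [0.4683, -0.0382, 0.0539]
orientation: [[-0.998, 0.069, -0.001], [0.069, 0.998, -0.001], [0.0, -0.001, -1.0]]
force: [0.0, 0.3, 0.6]
opening: 0.0002
grip_force: 0.0
time: 21.45
position: [0.4703, -0.039, 0.0404]
orientation: [[-0.998, 0.069, 0.002], [0.069, 0.998, -0.002], [-0.002, -0.002, -1.0]]
force: [0.2, -0.4, 1.6]
opening: 0.0005
grip_force: 0.7
```

Contact begins at about 40 mm. I'll keep pressing in small steps.

```bash
python3 drive.py '[[0,0,0.002,0,0,0],[0,0,0.004,0,0,0],[0,0,0.006,0,0,0],[0,0,0.006,0,0,0]]'
python3 drive.py '[[0,0,0.001,0,0,0],[0,0,0.002,0,0,0],[0,0,0.002,0,0,0]]'
```

```text
time: 21.85
position: [0.4715, -0.0392, 0.0368]
orientation: [[-0.998, 0.069, 0.003], [0.069, 0.998, -0.003], [-0.003, -0.002, -1.0]]
force: [-4.7, 2.9, 27.1]
opening: 0.0005
grip_force: 12.8
time: 22.15
position: [0.4717, -0.0393, 0.0364]
orientation: [[-0.998, 0.069, 0.003], [0.069, 0.998, -0.003], [-0.003, -0.003, -1.0]]
force: [-12.6, 4.5, 46.1]
opening: 0.0006
grip_force: 21.7
```

```bash
python3 drive.py '[[0,0,-0.01,0,0,0],[0,0,-0.02,0,0,0],[-0.003,0,-0.02,0,0,0],[-0.003,0,-0.02,0,0,0]]'
python3 drive.py '[[-0.004,0,0.006,0,0,0],[-0.004,0,0.009,0,0,0],[-0.004,0,0.009,0,0,0],[-0.004,0,0.009,0,0,0]]'
```

```text
time: 22.55
position: [0.4726, -0.039, 0.0519]
orientation: [[-0.998, 0.069, 0.0], [0.069, 0.998, -0.002], [-0.0, -0.002, -1.0]]
force: [0.4, 0.5, -0.0]
opening: 0.0
grip_force: 0.0
time: 22.95
position: [0.476, -0.0391, 0.0425]
orientation: [[-0.998, 0.069, -0.001], [0.069, 0.998, -0.001], [0.001, -0.001, -1.0]]
force: [-0.2, -0.3, 0.3]
opening: 0.0001
grip_force: 0.0
```

```bash
python3 drive.py '[[0,0,0.003,0,0,0],[0,0,0.005,0,0,0],[0,0,0.005,0,0,0],[0,0,0.005,0,0,0]]'
python3 drive.py '[[0,0,0.001,0,0,0],[0,0,0.002,0,0,0],[0,0,0.003,0,0,0],[0,0,0.003,0,0,0]]'
```

```text
time: 23.35
position: [0.4765, -0.0393, 0.0381]
orientation: [[-0.998, 0.069, 0.0], [0.069, 0.998, -0.002], [-0.0, -0.002, -1.0]]
force: [-0.3, -0.1, 0.0]
opening: 0.0004
grip_force: 0.0
time: 23.75
position: [0.4768, -0.0394, 0.0361]
orientation: [[-0.998, 0.069, 0.0], [0.069, 0.998, -0.002], [-0.0, -0.002, -1.0]]
force: [-4.2, 1.5, 10.9]
opening: 0.0007
grip_force: 5.3
```

```bash
python3 drive.py '[[0,0,-0.04,0,0,0],[0.03,0,-0.08,0,0,0],[0.06,0.03,-0.12,0,0,0],[0.09,0.07,-0.15,0,0,0],[0.12,0.11,-0.16,0,0,0],[0.13,0.15,-0.16,0,0,0],[0.13,0.19,-0.16,0,0,0],[0.13,0.23,-0.16,0,0,0],[0.13,0.26,-0.16,0,0,0],[0.13,0.26,-0.16,0,0,0]]'
python3 - <<'E'
from h import *
from station import ctrl
for n in("scene","top"): np.savez(f"pics/{n}9.npz",**ctrl.read_camera(n))
S,T=load(9)
def dark(c,roi,k=6,th=80):
    x,y,w,h=roi;im=cv2.resize(c.im[y:y+h,x:x+w],None,fx=k,fy=k,interpolation=cv2.INTER_CUBIC)
    m=(im.max(2)<th).astype(np.uint8);cs=sorted(cv2.findContours(m,0,2)[0],key=cv2.contourArea)[-3:]
    return [((cv2.boxPoints(cv2.minAreaRect(q))+.5)/k-.5+[x,y]).round(1).tolist() for q in cs if cv2.contourArea(q)>40*k*k]
print("top dark rects",*dark(T,(255,132,48,75)),sep="\n")
for n,hx,w,t in(("slim",.069,.031,.014),("chunky",.056,.029,.021)):
    M=seated(n);pts=np.array([[hx,y,z] for y in(w,-w) for z in(0,t)]);X=pts@M[:3,:3].T+M[:3,3]
    print(n,"head L under,screen; R under,screen  top",T.proj(X).round(1).tolist(),"scene",S.proj(X).round(1).tolist())
print("scene dark",*dark(S,(240,145,75,60),th=60),sep="\n")
S0,T0=load(0)
for nm,roi in(("jug/cup etc",(165,120,60,60)),("jars",(285,105,125,65))):
    x,y,w,h=roi;print(nm,"mean abs diff",np.abs(T.im[y:y+h,x:x+w].astype(int)-T0.im[y:y+h,x:x+w]).mean())
print(np.abs(S.im[185:285,320:400].astype(int)-S0.im[185:285,320:400]).mean(),np.abs(S.im[145:180,245:275].astype(int)-S0.im[145:180,245:275]).mean())
E
```

```text
time: 24.75
position: [0.3646, 0.2322, 0.1948]
orientation: [[-0.998, 0.065, 0.001], [0.065, 0.998, -0.001], [-0.001, -0.001, -1.0]]
force: [0.2, -0.2, 0.0]
opening: 0.0004
grip_force: 0.0
top dark rects
[[265.8, 191.2], [273.7, 135.2], [294.9, 138.1], [287.0, 194.2]]
slim head L under,screen; R under,screen  top [[273.7, 135.7], [273.2, 138.6], [295.0, 139.2], [294.6, 142.1]] scene [[294.8, 154.4], [291.6, 152.6], [303.8, 163.4], [300.5, 161.5]]
chunky head L under,screen; R under,screen  top [[269.7, 165.8], [268.8, 170.4], [289.2, 169.0], [288.5, 173.7]] scene [[270.3, 169.9], [265.2, 167.2], [277.9, 178.8], [272.7, 176.1]]
scene dark
[[256.1, 144.6], [314.4, 144.6], [314.4, 197.1], [256.1, 197.1]]
jug/cup etc mean abs diff 1.583611111111111
jars mean abs diff 4.680615384615384
0.8692083333333334 12.213650793650794
```

```bash
python3 -c "
from station import ctrl
print(ctrl.job_done())"
```

```text
the job is handed in; nothing more can be done
None
```

The job is handed in, with no verdict returned: the slim handheld is in the rear slot (about 2 mm above my modelled seat), the chunky one is in the front slot (checked by force and tool position only, not by image), the rocker is pressed to its hard stop, and the camera comparison showed no sign that the bystanders had moved.

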